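Level the parts shelf

TASK

Set the spirit level gently on the sloping cream shelf, lying along its length with the vial up, and let go of it so the bubble shows the slope. Then turn the red handle of the levelling foot until the bubble sits between the two lines. Finally press down on the level with a light push of about 10 N and finish while still pressing it onto the shelf, with the bubble still between the lines; leave everything else where it is.

Things in the scene. Friction and masses are not known exactly. Their poses are not given: they have to be found in the camera images.
- level: Loose spirit level: a blue-grey bar 180 x 34 x 45 mm (length x, width y, height z; 0.25 to 0.5 kg) with black end caps, lying upright on the table to the left of the shelf. Origin: centre of its underside; x along its length, z up. The green vial is in the middle of its top, 56 mm long along x, with two black lines 19 mm apart.
- bubble (a joint): The pale bubble (12 mm long) in the level's green vial: its distance in m from the middle of the vial, positive towards the level's +x end, 0 centred, at most 0.020. It goes to the higher end: 5 mm for each 0.01 rad of slope, and takes about 1.5 s to settle. It is between the lines when within 3 mm of the middle.
- shelf_top (a point): Middle of the upper face of the cream shelf board, 130 mm deep (x), 370 mm long (y), about 90 mm above the table. x: across, to the 15 mm high rear lip (inner face at x = 65 mm); y: along, to the foot; z: normal to the board. Turns with the shelf. Put the level on the pivot side, so that its end stays 70 mm or more from the foot's axis and leaves room for the fingers.
- shelf: The cream shelf board itself, pivoted on a fixed steel bracket. Origin on the pivot line at its -y end, 160 mm from the middle, 14 mm below the upper face; same axes as the shelf's top point. The levelling foot holds its other end, 320 mm from the pivot. At the start the foot end is 4 to 9 mm too low. It does not yield when pressed.
- foot_grip (a point): Grip point of the levelling foot's red handle: an upright bar 58 mm long (x), 16 mm thick (y), 34 mm high, on top of the foot's vertical screw. The point is on the screw's axis, 140 mm above the table, and does not rise or sink; the bar's top is 14 mm above it, its underside 20 mm below. The frame turns with the handle, z up.
- foot: The levelling foot's screw with its black hub, which carries the red handle. Origin on the axis, 34 mm below the grip point. Turned clockwise seen from above it raises the foot end of the shelf: 0.01 rad of slope (5 mm of bubble) for each radian. It needs about 0.12 N m, stays where it is left, and stops 3.4 rad below level and 1.6 rad past it.
- red_bin: Bystander, to be left alone: open red plastic parts bin, 200 x 120 x 75 mm. Origin: centre of its underside.
- brown_carton: Bystander, to be left alone: plain brown carton 100 x 75 x 70 mm. Origin: centre of its underside.
- navy_carton: Bystander, to be left alone: dark navy carton 110 x 90 x 80 mm. Origin: centre of its underside.
- blue_carton: Bystander, to be left alone: blue carton 120 x 140 x 90 mm. Origin: centre of its underside.
- washer: Bystander, to be left alone: flat steel ring lying flat, 56 mm outside, 6 mm thick. Origin: centre of its underside.
- wrench: Bystander, to be left alone: steel spanner lying flat. Origin: centre of its underside.
- grease_can: Bystander, to be left alone: yellow closed can, 70 mm diameter, 110 mm high. Origin: centre of its underside.
There are look-alikes about, which are no part of the job. Of the things that look like the level, the largest one is meant.

How it is judged:
By the outcome, as a careful person would: the job done as asked, in the order asked, and still so for the second after the job is handed in, while the arm keeps its last pose, push and grip.
It also fails if it takes over 70 s, if anything falls off the work surface, if the arm or the gripper's body presses on something with over 40 N, if the wrist force passes 120 N, or if a joint passes its speed limit or range.

ROBOT

A 6-joint arm with a two-finger parallel gripper is mounted at the origin on the work surface. World frame = base frame: x ahead of the robot, y to its left, z up, the work surface at z = 0. Lengths are in m, angles in degrees, forces in N, time in s.
With the tool pointing down it reaches from about 0.3 to 0.75 m from the base axis. Payload 8.5 kg.
Tool frame: the origin (TCP) lies on the centre line of the jaws, within the pads' length; the fingertips stand 22 mm ahead of it and the grasp point (between the pads) lies 3 mm ahead of it (env.tip_reach is the distance from the TCP to the fingertips, in m); y points along the fingers, z is the direction in which the jaws open and shut, and the axes are right-handed (so a half turn about y gives the same grasp; the last joint's range is limited). The gripper opens to 85 mm and grips with 20 to 120 N. Pads are 22 mm wide; open, the fingers measure 114 mm over their backs; the gripper's body (76 mm by 85 mm) begins 54 mm behind the grasp point. The pads swing forward as they close: fully open they stand 13 mm farther back than shut.
Start: joints at [61.69, 21.807, 74.336, -0, 83.858, -12.336], TCP at [0.151, 0.529, 0.22] pointing down, gripper open.
Joint ranges: [-178.18, 178.18], [-50.72, 133.34], [12.68, 142.11], [-81.47, 261.47], [9.98, 163.14], [-165.26, 165.26]. Speed limits (degrees/s): [136.94, 136.94, 180, 180, 180, 180].

INTERFACE

Orientations are given as a 3x3 rotation matrix whose columns are the frame's x, y, z axes.
In Python, from rig import env, get_image gives the robot as it stands. The module is installed in compiled form; this text tells all that it offers.
- The arm moves only by the tool carry_out, never from a script. Its argument "targets" is a list that holds one entry, the list of rows, each a list of 7 numbers: the closure, from 0 (fully open) to 1 (shut), then the shift along the world's x, y, z in mm, then the turn, a rotation vector about the world's x, y, z in degrees. In form: [[[claw, dx, dy, dz, ax, ay, az], ...]]. A call has 1 to 20 rows; each row is the pose to reach, as a shift and turn from the pose commanded when the call began; what a row does not reach only later rows make up. A row lasts 1/12 s, in which the tool goes at most 41.7 mm and 7.16 degrees, less where a joint would pass 70% of its speed; a pose out of reach is approached as far as the arm can. A call with a gripper value outside its range is refused whole. The fingers move at their own pace and stop on an object; "squeeze" is the grip in N (left out, the last holds). Time passes only in rows, so rows that repeat a pose let the fingers close. It gives the time, the measured TCP pose, the force and the opening at its end, in the units of the state.
- env.observe(): the state, without advancing time (a new reading comes with each control period).
- get_image(name): name is "scene" or "top"; returns a dict with "img" (384x512x3 uint8, red, green, blue), "fx", "fy", "cx", "cy" (pixels), "rvec" (rotation vector, rad) and "tvec" (3), from world to camera coordinates, as OpenCV has them. Camera axes: x right, y down, z forward; pixel columns grow to the right and rows downward; lengths in m; the calibration is good to about 2 mm. A picture is of the moment at which its call begins. There is no depth.
- env.close_job(): hands the job in, once; it reports no verdict.
The state is a dict: "time_s": time; "q": joint angles; "qvel": joint speeds; "joint_efforts": joint torques, N m; "position": TCP position; "tool_rot": TCP orientation; "ft_force": force on the tool from outside, world axes, zero at the start; "wrist_torque": the same for the moment, N m; "grip_width": finger opening in m.
Only numpy, scipy, OpenCV 4.12 (cv2) and the standard library are available. Lean on these libraries where they do the work, as an engineer would, in place of code of your own. Each camera call takes 0.05 s, during which the arm holds its last target.

## Working session

There is one attempt and no reset: what is moved stays moved. The work goes in short steps, Python scripts to look and compute and a tool call to move; the robot and the scene stay as the last step left them, time stands still between calls to the robot, and variables do not carry over. Pictures are saved under pics/ and viewed, and the job is handed in when it is done.

Besides the shell and the picture viewer there is one more tool, called in YAML: its name, and indented under it one key for each argument. carry_out: Moves the arm, as the interface text tells. Its arguments: {"type":"object","properties":{"targets":{"type":"array"},"squeeze":{"type":"number"}},"required":["targets"]}

```bash
mkdir -p pics; python3 - <<'E'
from rig import env,get_image
import cv2,pickle
print(env.observe(), env.tip_reach)
for n in("scene","top"):
    d=get_image(n);pickle.dump(d,open(f"{n}0.pkl","wb"))
    cv2.imwrite(f"pics/{n}0.png",cv2.resize(d["img"][:,:,::-1],(800,600),interpolation=cv2.INTER_CUBIC))
    print({k:v for k,v in d.items() if k!="img"})
E
```

```text
{'time_s': 0.0, 'q': array([ 6.16892435e+01,  2.18423787e+01,  7.43849815e+01, -1.56357575e-03,
        8.38583809e+01, -1.23354787e+01]), 'qvel': array([ 0.04940869,  0.10266171, -0.0062758 , -0.03893074, -0.0002017 ,
       -0.00217322]), 'joint_efforts': array([ 4.09515314e-04, -4.48457766e+01, -2.31280804e+01, -1.22746164e-04,
        4.67535399e-03, -1.84930565e-05]), 'position': array([0.15122828, 0.52847755, 0.21979744]), 'tool_rot': array([[ 9.61381248e-01, -6.85815747e-04,  2.75219231e-01],
       [-2.75219930e-01, -1.33033726e-03,  9.61380372e-01],
       [-2.93195399e-04, -9.99998880e-01, -1.46771146e-03]]), 'ft_force': array([-0.51549803,  0.84566084,  0.0672535 ]), 'wrist_torque': array([ 0.01105041, -0.02896787,  0.07357482]), 'grip_width': 0.0854468282842847} 0.022
{'fx': 357.76375358389055, 'fy': 357.76375358389055, 'cx': 253.19151830652325, 'cy': 180.83782916875916, 'rvec': array([ 2.05716414,  1.48128033, -0.51009479]), 'tvec': array([-0.16195359, -0.35539179,  1.65896886])}
{'fx': 450.2874319730821, 'fy': 450.2874319730821, 'cx': 264.3388486880373, 'cy': 192.50052899773215, 'rvec': array([ 2.1314961 , -2.18620018,  0.11543041]), 'tvec': array([0.02308966, 0.5609957 , 1.31924322])}
```

View pics/scene0.png

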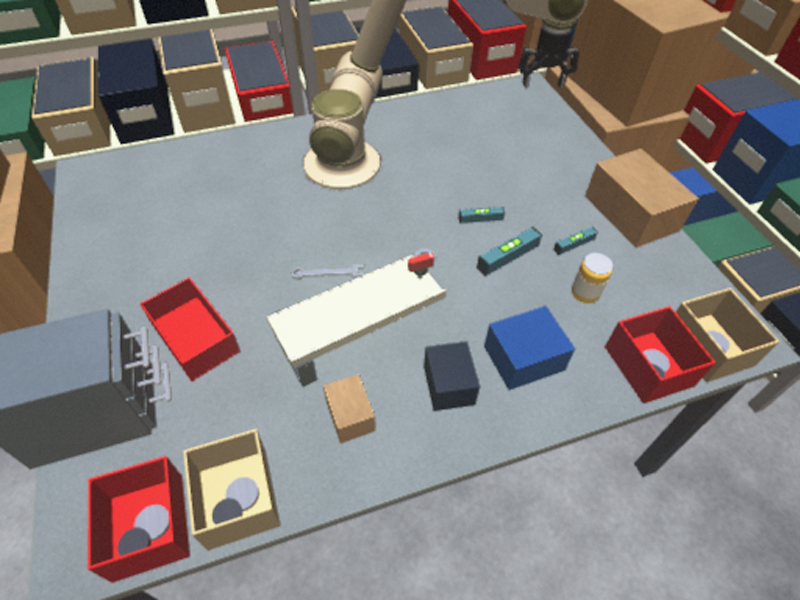

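View pics/top0.png

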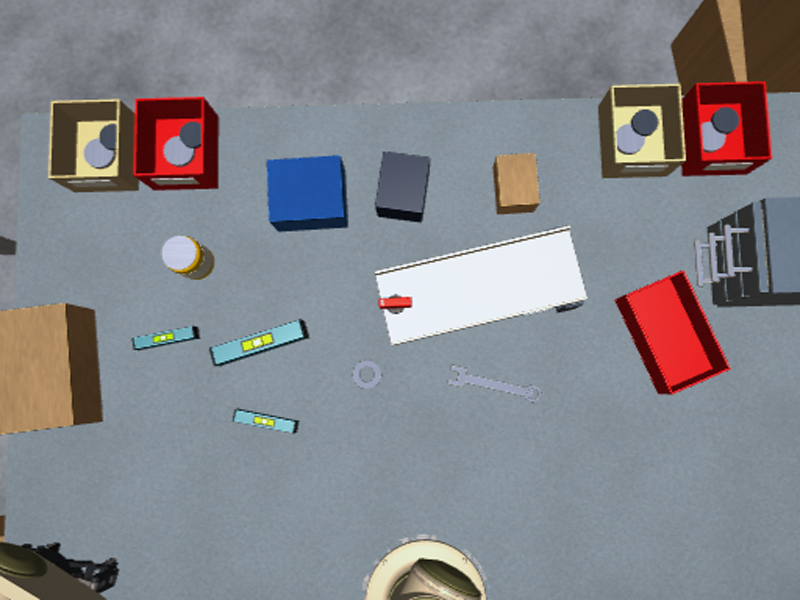

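Three level look-alikes appear in the top view (800x600): (165,338), (259,342) and (265,421). The one at (259,342) is clearly the longest. Next I'll confirm it in a crop, along with the shelf.

```bash
python3 - <<'E'
import cv2,pickle
d=pickle.load(open("top0.pkl","rb"))["img"][:,:,::-1]
a=cv2.resize(d[195:285,75:210],None,fx=5.5,fy=5.5,interpolation=cv2.INTER_CUBIC)
cv2.imwrite("pics/lev.png",a); print(a.shape)
a=cv2.resize(d[140:225,235:380],None,fx=5.5,fy=5.5,interpolation=cv2.INTER_CUBIC)
cv2.imwrite("pics/shelf.png",a); print(a.shape)
E
```

```text
(495, 742, 3)
(468, 798, 3)
```

View pics/lev.png

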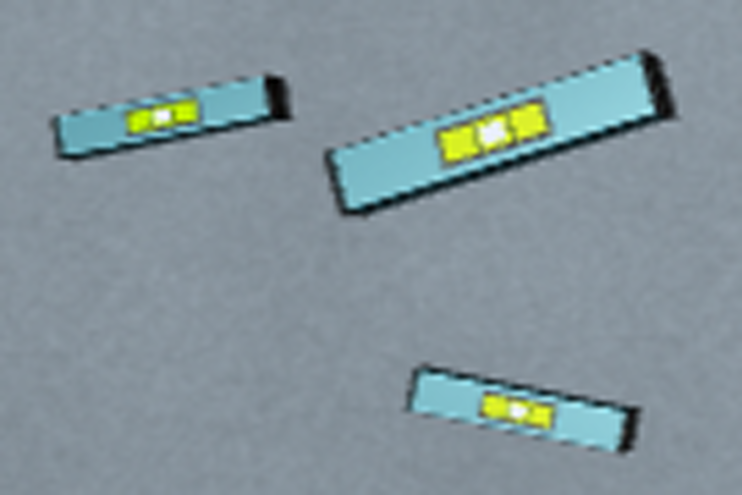

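View pics/shelf.png

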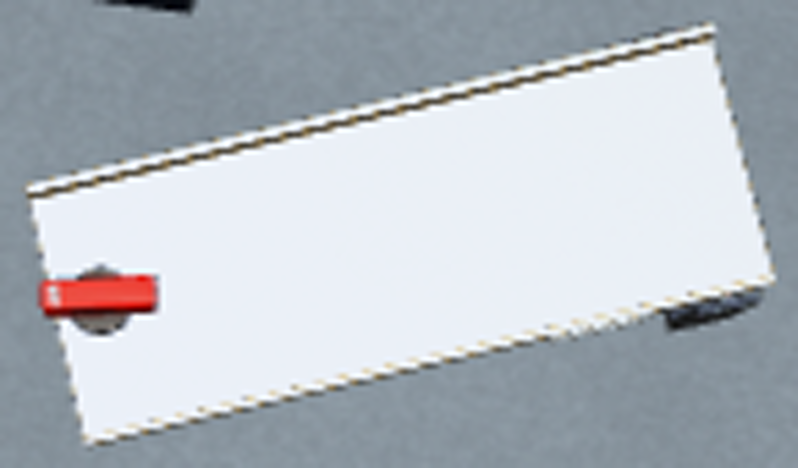

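The crop shows the largest level at (500,135), with its vial centred at (494,132). The shelf's foot end is on the left, and the red bar at (98,295) lies along image x.

```bash
cat > h.py <<'E'
import numpy as np,cv2,pickle
def cam(d): 
    R=cv2.Rodrigues(np.array(d["rvec"]))[0]; K=np.array([[d["fx"],0,d["cx"]],[0,d["fy"],d["cy"]],[0,0,1.]]); return R,np.array(d["tvec"]),K
def back(d,uv,z):
    R,t,K=cam(d); r=R.T@np.linalg.inv(K)@np.array([uv[0],uv[1],1.]); c=-R.T@t; return c+r*(z-c[2])/r[2]
def proj(d,P):
    R,t,K=cam(d); return cv2.projectPoints(np.array(P,float).reshape(-1,3),np.array(d["rvec"]),np.array(d["tvec"]),K,None)[0].reshape(-1,2)
def c2i(u,x0,y0,s=5.5): return ((u[0]+.5)/s-.5+x0,(u[1]+.5)/s-.5+y0)
E
python3 - <<'E'
from h import *
d=pickle.load(open("top0.pkl","rb"))
R,t,K=cam(d);print("cam",-R.T@t)
f=lambda u,z:back(d,c2i(u,75,195),z)
g=lambda u,z:back(d,c2i(u,235,140),z)
L=[f(u,.045) for u in [(328,152),(345,213),(668,115),(645,52)]]
print("lev top corners",np.round(L,4),np.round(np.mean(L,0),4))
L=np.array(L);print(np.linalg.norm(L[1]-L[0]),np.linalg.norm(L[2]-L[1]),np.degrees(np.arctan2(*(L[0]+L[1]-L[2]-L[3])[:2])))
v=[f(u,.045) for u in[(438,132),(447,165),(550,135),(541,100)]];print("vial",np.mean(v,0))
z1,z0=.0925,.0865
S=np.array([g((31,197),.087),g((85,440),.087),g((772,279),.093),g((713,38),.093)])
print(np.round(S,4),S.mean(0));print([np.linalg.norm(S[i]-S[(i+1)%4]) for i in range(4)])
a=(S[0]+S[1]-S[2]-S[3]);print("shelf y dir ang from +y toward +x",np.degrees(np.arctan2(a[0],a[1])))
H=np.array([g(u,.154) for u in[(41,282),(41,314),(156,312),(156,277)]]);print("handle",np.round(H,4),H.mean(0));print([np.linalg.norm(H[i]-H[(i+1)%4]) for i in range(4)])
ax=S.mean(0)+a/np.linalg.norm(a)*.160;print("expected axis",ax)
E
```

```text
cam [4.07158839e-01 7.27355621e-04 1.37472656e+00]
lev top corners [[0.4814 0.3957 0.045 ]
 [0.4485 0.3863 0.045 ]
 [0.4967 0.2125 0.045 ]
 [0.531  0.2247 0.045 ]] [0.4894 0.3048 0.045 ]
0.03424261425996032 0.18034621256384076 -15.834929279953304
vial [0.48936513 0.30628962 0.045     ]
[[ 0.6067  0.077   0.087 ]
 [ 0.4782  0.0513  0.087 ]
 [ 0.5525 -0.308   0.093 ]
 [ 0.6809 -0.2838  0.093 ]] [ 0.57955978 -0.11584373  0.09      ]
[np.float64(0.13099346391363528), np.float64(0.3669702841163806), np.float64(0.13062122132567974), np.float64(0.3683862028102869)]
shelf y dir ang from +y toward +x -11.654478649067675
handle [[0.5535 0.0689 0.154 ]
 [0.5375 0.0692 0.154 ]
 [0.537  0.0122 0.154 ]
 [0.5545 0.0117 0.154 ]] [0.54562586 0.04049594 0.154     ]
[np.float64(0.015978285640024865), np.float64(0.05703420733200482), np.float64(0.017474265533350693), np.float64(0.057162547551741376)]
expected axis [0.5472426  0.04083678 0.08738902]
```

carry_out:
  targets:
    - [[0,30,-20,0,0,0,-5],[0,60,-40,0,0,0,-10],[0,90,-60,0,0,0,-15],[0,120,-80,-10,0,0,-20],[0,150,-100,-20,0,0,-26],[0,180,-120,-30,0,0,-32],[0,210,-140,-40,0,0,-38],[0,240,-160,-50,0,0,-44],[0,270,-180,-60,0,0,-49],[0,300,-200,-70,0,0,-54],[0,325,-215,-75,0,0,-57],[0,338,-223.5,-80,0,0,-58.2],[0,338,-223.5,-80,0,0,-58.2],[0,338,-223.5,-80,0,0,-58.2]]

```text
time_s: 1.27
position: [0.489, 0.3052, 0.1399]
tool_rot: [[0.273, -0.001, 0.962], [-0.962, -0.0, 0.273], [-0.0, -1.0, -0.001]]
ft_force: [0.1, -0.3, 1.1]
grip_width: 0.0851
```

```bash
python3 - <<'E'
from h import *
from rig import env,get_image
o=env.observe();print(o["time_s"],o["position"],o["tool_rot"],o["q"],o["ft_force"])
d=get_image("scene");pickle.dump(d,open("scene1.pkl","wb"))
a=cv2.resize(d["img"][100:200,250:400,::-1],None,fx=5.3,fy=5.3,interpolation=cv2.INTER_CUBIC);cv2.imwrite("pics/s1.png",a)
d2=get_image("top");cv2.imwrite("pics/t1.png",cv2.resize(d2["img"][150:290,80:280,::-1],None,fx=4,fy=4,interpolation=cv2.INTER_CUBIC))
E
```

```text
1.2667 [0.48896407 0.30519028 0.13994051] [[ 2.72905478e-01 -1.44265345e-03  9.62039770e-01]
 [-9.62040828e-01 -1.90071903e-04  2.72905493e-01]
 [-2.10851322e-04 -9.99998941e-01 -1.43976318e-03]] [2.01994631e+01 2.83490596e+01 7.74179200e+01 1.90290443e-02
 7.43143557e+01 4.35706320e+00] [ 0.13002166 -0.27682094  1.13843938]
```

View pics/s1.png

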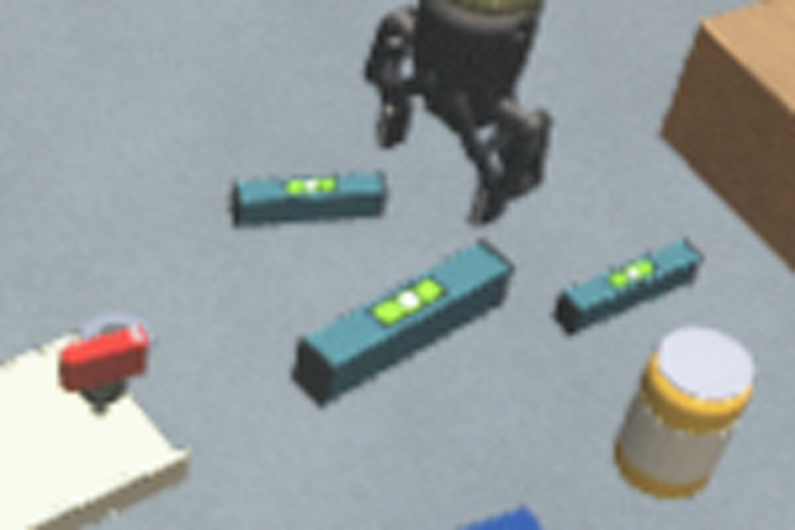

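View pics/t1.png

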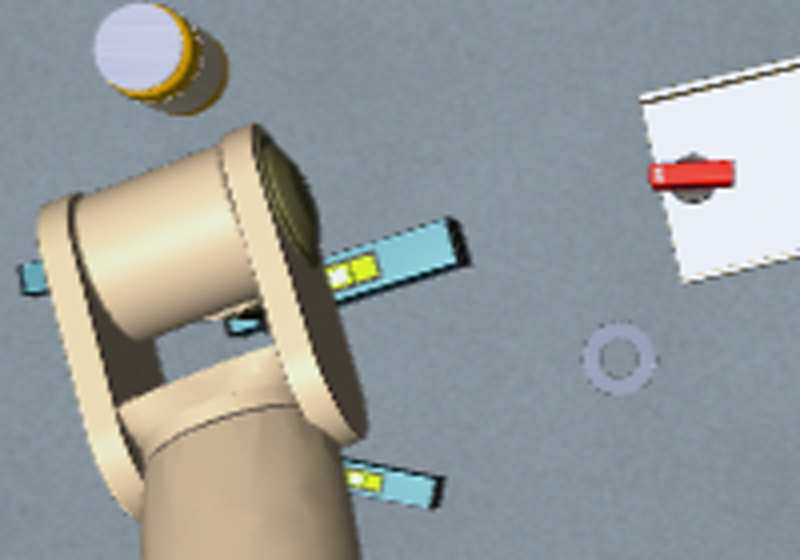

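The scene crop shows the open jaws above the level. Its top is at (405,300) and the fingers straddle it, so I'm going down and gripping.

carry_out:
  targets:
    - [[0,0,0,-20,0,0,0],[0,0,0,-40,0,0,0],[0,0,0,-60,0,0,0],[0,0,0,-75,0,0,0],[0,0,0,-90,0,0,0],[0,0,0,-100,0,0,0],[0,0,0,-107,0,0,0],[0,0,0,-111,0,0,0],[0,0,0,-111,0,0,0],[0.3,0,0,-111,0,0,0],[0.4,0,0,-111,0,0,0],[0.5,0,0,-111,0,0,0],[0.6,0,0,-111,0,0,0],[0.8,0,0,-111,0,0,0],[1,0,0,-111,0,0,0],[1,0,0,-111,0,0,0],[1,0,0,-111,0,0,0],[1,0,0,-111,0,0,0]]
  squeeze: 40

```text
time_s: 2.87
position: [0.49, 0.3054, 0.0301]
tool_rot: [[0.273, 0.002, 0.962], [-0.962, 0.001, 0.273], [-0.0, -1.0, 0.002]]
ft_force: [1.0, -0.1, 5.9]
grip_width: 0.0328
```

carry_out:
  targets:
    - [[1,0,0,10,0,0,0],[1,0,0,35,0,0,0],[1,0,0,65,0,0,0],[1,0,0,95,0,0,0],[1,0,0,125,0,0,0],[1,0,0,155,0,0,0],[1,0,0,180,0,0,0],[1,0,0,200,0,0,0],[1,5,-25,200,0,0,0],[1,11,-57,200,0,0,0],[1,17,-89,200,0,0,0],[1,23,-121,200,0,0,0],[1,29,-153,200,0,0,-1],[1,35,-185,200,0,0,-1.5],[1,41,-217,200,0,0,-2],[1,47,-249,200,0,0,-2.5],[1,53,-281,200,0,0,-3],[1,59,-313,200,0,0,-3.5],[1,64,-340,200,0,0,-4],[1,68,-360,200,0,0,-4]]

```text
time_s: 4.53
position: [0.5569, -0.057, 0.2291]
tool_rot: [[0.203, -0.002, 0.979], [-0.979, 0.0, 0.203], [-0.001, -1.0, -0.002]]
ft_force: [-0.1, -0.3, -2.6]
grip_width: 0.0321
```

carry_out:
  targets:
    - [[1,5,-25,0,-0.3,0,0],[1,10,-50,0,-0.6,-0.1,0],[1,15,-75,0,-0.9,-0.2,0],[1,20,-98,0,-1.13,-0.23,-0.18],[1,23,-112,-10,-1.13,-0.23,-0.18],[1,23,-112,-30,-1.13,-0.23,-0.18],[1,23,-112,-50,-1.13,-0.23,-0.18],[1,23,-112,-65,-1.13,-0.23,-0.18],[1,23,-112,-75,-1.13,-0.23,-0.18],[1,23,-112,-82,-1.13,-0.23,-0.18],[1,23,-112,-85,-1.13,-0.23,-0.18],[1,23,-112,-85,-1.13,-0.23,-0.18],[1,23,-112,-85,-1.13,-0.23,-0.18]]

```text
time_s: 5.62
position: [0.5806, -0.1668, 0.1451]
tool_rot: [[0.202, 0.005, 0.979], [-0.979, -0.02, 0.202], [0.021, -1.0, 0.001]]
ft_force: [0.6, -0.5, -2.1]
grip_width: 0.0324
```

```bash
python3 - <<'E'
from h import *
from rig import env,get_image
o=env.observe();print(o["time_s"],o["position"],o["tool_rot"],o["q"],o["ft_force"],o["grip_width"])
d=get_image("scene");pickle.dump(d,open("scene2.pkl","wb"))
a=cv2.resize(d["img"][130:250,150:310,::-1],None,fx=5,fy=5,interpolation=cv2.INTER_CUBIC);cv2.imwrite("pics/s2.png",a)
d2=get_image("top");cv2.imwrite("pics/t2.png",cv2.resize(d2["img"][120:240,220:380,::-1],None,fx=5,fy=5,interpolation=cv2.INTER_CUBIC))
E
```

```text
5.6167 [ 0.58063869 -0.16677547  0.14508064] [[ 2.01919362e-01  4.95921326e-03  9.79389594e-01]
 [-9.79181901e-01 -2.01839176e-02  2.01978745e-01]
 [ 2.07695745e-02 -9.99783985e-01  7.80448100e-04]] [-26.83197578  30.37323254  72.76845247  -0.93105304  76.08441649
 -38.2663976 ] [ 0.57573061 -0.45410923 -2.09174278] 0.0324239092357178
```

View pics/s2.png

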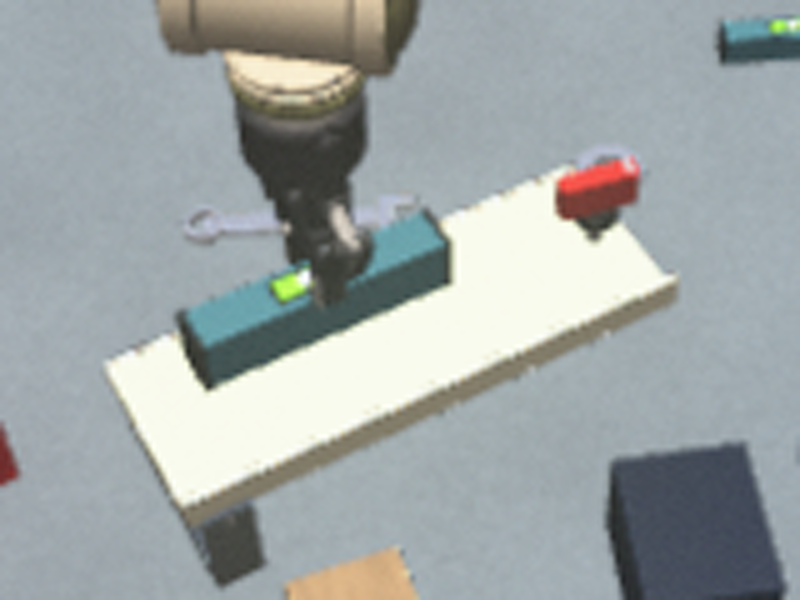

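View pics/t2.png

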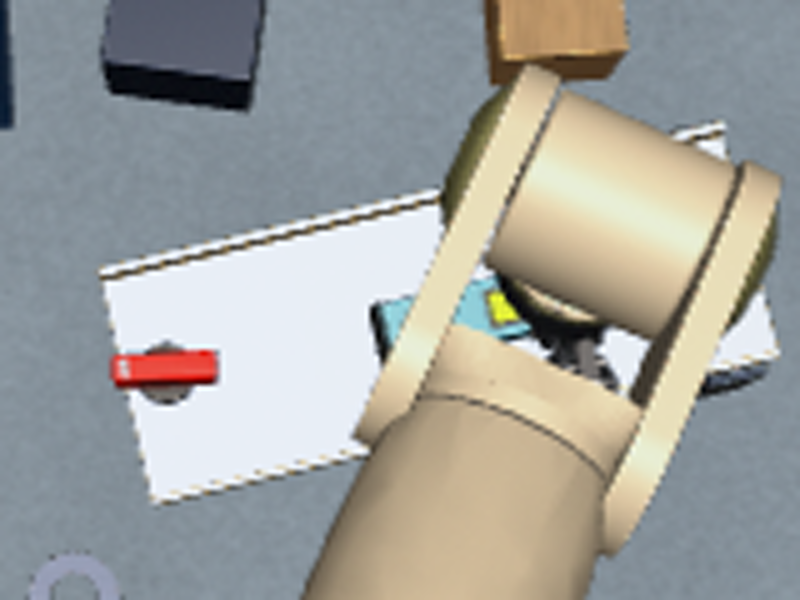

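The level is aligned with the shelf and hovering. In the scene crop it runs from (210,350) to (435,250), and the foot is free at (600,190). Lowering it now.

carry_out:
  targets:
    - [[1,0,0,-8,0,0,0],[1,0,0,-14,0,0,0],[1,0,0,-18,0,0,0],[1,0,0,-20,0,0,0],[1,0,0,-20.5,0,0,0],[1,0,0,-21,0,0,0],[1,0,0,-21,0,0,0]]

```text
time_s: 6.3
position: [0.5805, -0.1668, 0.1235]
tool_rot: [[0.202, 0.004, 0.979], [-0.979, -0.02, 0.202], [0.02, -1.0, 0.0]]
ft_force: [-0.1, 0.4, -3.9]
grip_width: 0.0318
```

carry_out:
  targets:
    - [[1,0,0,-0.5,0,0,0],[1,0,0,-1,0,0,0],[1,0,0,-1,0,0,0]]

```text
time_s: 6.55
position: [0.5804, -0.1668, 0.1225]
tool_rot: [[0.202, 0.004, 0.979], [-0.979, -0.02, 0.202], [0.02, -1.0, 0.0]]
ft_force: [0.1, 0.6, -4.4]
grip_width: 0.0321
```

carry_out:
  targets:
    - [[1,0,0,-0.5,0,0,0],[1,0,0,-1,0,0,0],[1,0,0,-1,0,0,0]]

```text
time_s: 6.8
position: [0.5803, -0.1667, 0.1213]
tool_rot: [[0.202, 0.004, 0.979], [-0.979, -0.02, 0.202], [0.02, -1.0, -0.0]]
ft_force: [0.2, 0.3, -3.1]
grip_width: 0.032
```

carry_out:
  targets:
    - [[1,0,0,-0.5,0,0,0],[1,0,0,-0.7,0,0,0],[1,0,0,-0.7,0,0,0]]

```text
time_s: 7.05
position: [0.5803, -0.1667, 0.1207]
tool_rot: [[0.202, 0.004, 0.979], [-0.979, -0.02, 0.202], [0.02, -1.0, -0.0]]
ft_force: [0.3, 0.1, -2.8]
grip_width: 0.0321
```

carry_out:
  targets:
    - [[1,0,0,-0.4,0,0,0],[1,0,0,-0.7,0,0,0],[1,0,0,-0.7,0,0,0]]

```text
time_s: 7.3
position: [0.5803, -0.1667, 0.1199]
tool_rot: [[0.202, 0.004, 0.979], [-0.979, -0.02, 0.202], [0.02, -1.0, -0.0]]
ft_force: [0.8, -0.9, -4.0]
grip_width: 0.032
```

carry_out:
  targets:
    - [[1,0,0,-0.5,0,0,0],[1,0,0,-1,0,0,0],[1,0,0,-1,0,0,0]]

```text
time_s: 7.55
position: [0.5803, -0.1668, 0.1189]
tool_rot: [[0.202, 0.004, 0.979], [-0.979, -0.02, 0.202], [0.02, -1.0, -0.0]]
ft_force: [-0.2, -0.4, -4.4]
grip_width: 0.0323
```

carry_out:
  targets:
    - [[1,0,0,-0.5,0,0,0],[1,0,0,-1,0,0,0],[1,0,0,-1,0,0,0]]

```text
time_s: 7.8
position: [0.5805, -0.1668, 0.1185]
tool_rot: [[0.202, 0.005, 0.979], [-0.979, -0.02, 0.202], [0.021, -1.0, 0.001]]
ft_force: [-0.7, 0.3, 2.4]
grip_width: 0.0323
```

Contact: Fz rose from −4.4 to +2.4 N. I'm opening part way, to keep clear of the lip, and retreating straight up.

carry_out:
  targets:
    - [[0.55,0,0,0,0,0,0],[0.5,0,0,0,0,0,0],[0.45,0,0,0,0,0,0],[0.4,0,0,0,0,0,0],[0.35,0,0,0,0,0,0],[0.35,0,0,0,0,0,0],[0.35,0,0,0,0,0,0]]

```text
time_s: 8.38
position: [0.5804, -0.1668, 0.118]
tool_rot: [[0.202, 0.004, 0.979], [-0.979, -0.02, 0.202], [0.02, -1.0, -0.0]]
ft_force: [0.4, 0.9, 0.7]
grip_width: 0.0555
```

carry_out:
  targets:
    - [[0.35,0,0,5,0,0,0],[0.35,0,0,15,0,0,0],[0.35,0,0,30,0,0,0],[0.35,0,0,50,0,0,0],[0.35,0,0,75,0,0,0],[0.35,0,0,100,0,0,0],[0.35,0,0,100,0,0,0]]

```text
time_s: 8.97
position: [0.5819, -0.1674, 0.2243]
tool_rot: [[0.202, 0.013, 0.979], [-0.979, -0.024, 0.202], [0.026, -1.0, 0.008]]
ft_force: [0.4, -1.2, 1.2]
grip_width: 0.0556
```

carry_out:
  targets:
    - [[0.2,-3,20,0,0.2,0,-1],[0.1,-8,45,0,0.5,0.1,-3],[0.1,-13,75,0,0.8,0.2,-5],[0.1,-18,105,0,1.1,0.23,-7],[0.1,-23,135,0,1.13,0.23,-9],[0.1,-28,165,0,1.13,0.23,-10.5],[0.1,-32,190,0,1.13,0.23,-11.65],[0.1,-34,207,0,1.13,0.23,-11.65],[0.1,-34,207,0,1.13,0.23,-11.65],[0.1,-34,207,0,1.13,0.23,-11.65],[0.1,-34,207,0,1.13,0.23,-11.65]]

```text
time_s: 9.88
position: [0.5465, 0.0396, 0.2182]
tool_rot: [[-0.0, -0.002, 1.0], [-1.0, -0.0, -0.0], [0.0, -1.0, -0.002]]
ft_force: [-0.3, -0.9, 0.2]
grip_width: 0.0769
```

```bash
python3 - <<'E'
from h import *
from rig import env,get_image
o=env.observe();print(o["time_s"],o["position"],o["tool_rot"],o["q"],o["ft_force"],o["grip_width"])
d=get_image("scene");pickle.dump(d,open("scene3.pkl","wb"))
a=cv2.resize(d["img"][150:240,160:300,::-1],None,fx=5.5,fy=5.5,interpolation=cv2.INTER_CUBIC);cv2.imwrite("pics/s3.png",a)
d2=get_image("top");pickle.dump(d2,open("top3.pkl","wb"));cv2.imwrite("pics/t3.png",cv2.resize(d2["img"][120:240,220:380,::-1],None,fx=5,fy=5,interpolation=cv2.INTER_CUBIC))
E
```

```text
9.8833 [0.54652947 0.03959509 0.2182202 ] [[-3.26880014e-04 -1.72409902e-03  9.99998460e-01]
 [-9.99999853e-01 -4.32629049e-04 -3.27626366e-04]
 [ 4.33193243e-04 -9.99998420e-01 -1.72395735e-03]] [-8.21902429e+00  2.17411244e+01  7.48141733e+01 -3.89021697e-02
  8.35389292e+01 -8.19586467e+00] [-0.31370413 -0.93348089  0.22078763] 0.07691060248984885
```

View pics/s3.png

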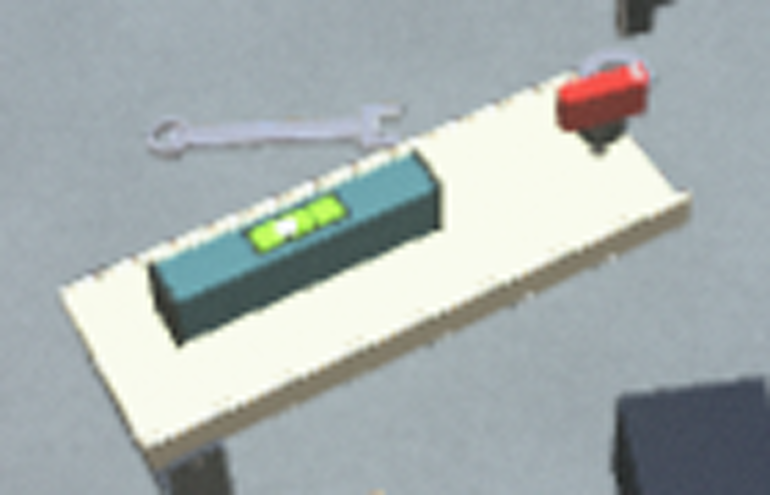

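View pics/t3.png

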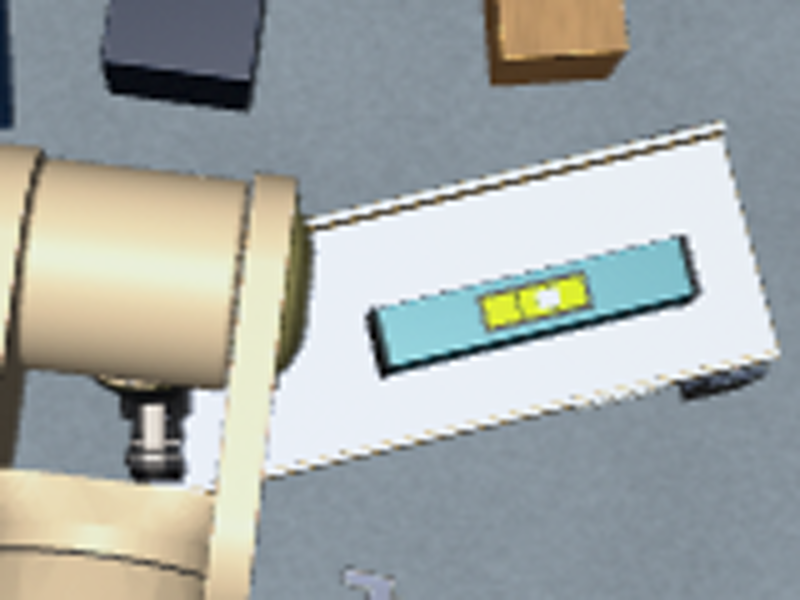

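The level lies flat along the shelf. The bubble at top-crop (549,298) sits about 6 mm off the vial middle (537,302), towards the pivot, so about 1.2 rad clockwise is needed. The red bar still points along world y, so I'm going down to grip it.

carry_out:
  targets:
    - [[0.1,0,0,-15,0,0,0],[0.1,0,0,-30,0,0,0],[0.1,0,0,-45,0,0,0],[0.1,0,0,-57,0,0,0],[0.1,0,0,-66,0,0,0],[0.1,0,0,-72,0,0,0],[0.1,0,0,-74,0,0,0],[0.1,0,0,-74,0,0,0],[0.3,0,0,-74,0,0,0],[0.45,0,0,-74,0,0,0],[0.6,0,0,-74,0,0,0],[0.7,0,0,-74,0,0,0],[0.75,0,0,-74,0,0,0],[0.8,0,0,-74,0,0,0],[0.9,0,0,-74,0,0,0],[1,0,0,-74,0,0,0],[1,0,0,-74,0,0,0],[1,0,0,-74,0,0,0]]
  squeeze: 40

```text
time_s: 11.48
position: [0.5464, 0.0402, 0.144]
tool_rot: [[-0.0, -0.002, 1.0], [-1.0, -0.0, -0.0], [0.0, -1.0, -0.002]]
ft_force: [0.5, -0.4, 0.2]
grip_width: -0.0002
```

```bash
cat > look.py <<'E'
from h import *
from rig import env,get_image
import sys
n=sys.argv[1]
o=env.observe();print(o["time_s"],o["position"],o["ft_force"],o["wrist_torque"],o["grip_width"],o["q"])
d2=get_image("top");pickle.dump(d2,open(f"top_{n}.pkl","wb"));im=d2["img"]
cv2.imwrite(f"pics/t_{n}.png",cv2.resize(im[130:230,225:380,::-1],None,fx=5,fy=5,interpolation=cv2.INTER_CUBIC))
d=get_image("scene");cv2.imwrite(f"pics/s_{n}.png",cv2.resize(d["img"][150:240,160:300,::-1],None,fx=5.5,fy=5.5,interpolation=cv2.INTER_CUBIC))
for nm,dd,x0,y0,x1,y1 in(("top",d2,290,160,360,205),("scene",d,180,165,250,215)):
    c=dd["img"][y0:y1,x0:x1].astype(float)
    r,g,b=c[...,0],c[...,1],c[...,2]
    vial=((g-b)>60)&(g>120)
    ys,xs=np.nonzero(vial)
    if len(xs)<20: print(nm,"no vial");continue
    # vial region hull
    rect=cv2.minAreaRect(np.c_[xs,ys].astype(np.float32)); (cx,cy),(w,h),a=rect
    box=cv2.boxPoints(rect); e=box[1]-box[0] if np.linalg.norm(box[1]-box[0])>np.linalg.norm(box[2]-box[1]) else box[2]-box[1]
    L=np.linalg.norm(e)+1; u=e/np.linalg.norm(e); u=u if u[0]>0 else -u
    X,Y=np.meshgrid(np.arange(c.shape[1]),np.arange(c.shape[0])); s=(X-cx)*u[0]+(Y-cy)*u[1]; t=-(X-cx)*u[1]+(Y-cy)*u[0]
    ins=(abs(s)<L/2)&(abs(t)<min(w,h)/2)
    wgt=np.where(ins,np.clip(b-130,0,None),0)
    print(nm,"vial c",cx+x0,cy+y0,"L",L,"bubble offset mm (+=image right)",(wgt*s).sum()/wgt.sum()/L*56, "npx",(wgt>0).sum())
E
python3 look.py a
```

```text
11.4833 [0.54635147 0.04024042 0.14403264] [ 0.52508951 -0.38016894  0.16548105] [ 0.01947204 -0.00879064 -0.05251711] -0.00023713352711749854 [-8.15926093e+00  2.54990328e+01  8.17616137e+01 -2.81288782e-02
  7.28565697e+01 -8.14739219e+00]
top vial c 326.55882263183594 179.73529434204102 L 21.615528 bubble offset mm (+=image right) 7.042453191663372 npx 18
scene vial c 213.5 189.99999618530273 L 18.13144 bubble offset mm (+=image right) -6.509538354705814 npx 14
```

View pics/s_a.png

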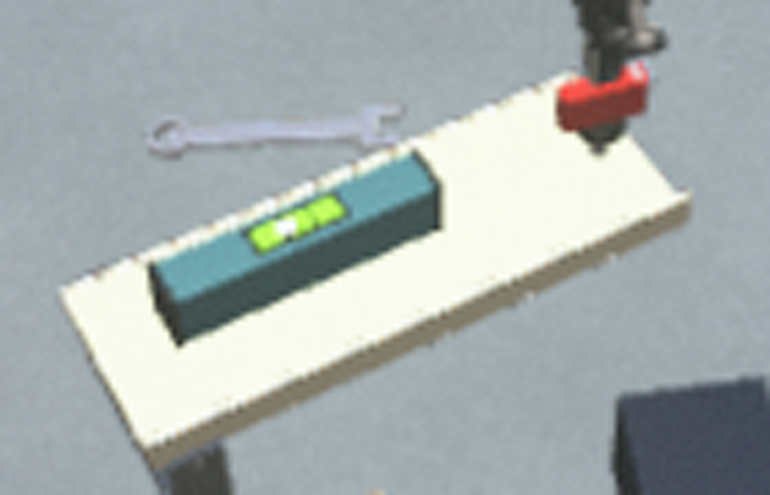

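The grip closed to 0 and missed the bar: in the scene crop the fingers end at (605,75), above or behind it. Checking by projection.

```bash
python3 - <<'E'
from h import *
from rig import get_image
d=get_image("scene")
f=lambda p:((p+.5-np.array([160,150]))*5.5)
c=np.array([.546,.0405,0])
P=[c+[sx*.008,sy*.029,z] for z in(.154,.120) for sx in(-1,1) for sy in(-1,1)]
print("box",np.round(f(proj(d,P))))
print("tcp,tip",f(proj(d,[[.5464,.0402,.144],[.5464,.0402,.122]])))
a=cv2.resize(d["img"][150:190,250:290,::-1],None,fx=14,fy=14,interpolation=cv2.INTER_CUBIC);cv2.imwrite("pics/z.png",a)
S=np.array([[.6067,.077,.087],[.4782,.0513,.087],[.5525,-.308,.093],[.6809,-.2838,.093]])
print(f(proj(d,S)))
E
```

```text
box [[553.  80.]
 [640.  58.]
 [562.  98.]
 [650.  76.]
 [552. 115.]
 [637.  94.]
 [560. 134.]
 [646. 112.]]
tcp,tip [[600.43613971  89.28347384]
 [598.85428826 112.21656304]]
[[683.71109455 203.03935165]
 [576.80471025  69.04651641]
 [ 62.09338464 286.07659494]
 [145.81373111 449.13566924]]
```

View pics/z.png

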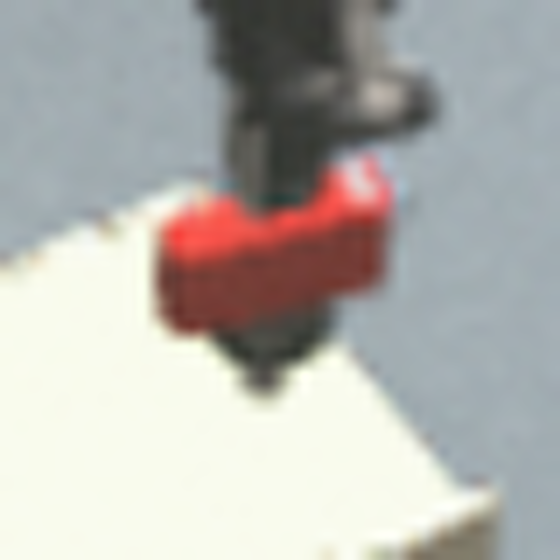

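```bash
python3 - <<'E'
from h import *
d=pickle.load(open("scene1.pkl","rb"))
z=np.array([.962,.273,0]);T=np.array([.489,.3052,.14])
f=lambda p,o,s:((p+.5-np.array(o))*s)
for k in(-.03,-.01,.0,.009,.022): print(k,np.round(f(proj(d,[T+s*.048*z-[0,0,k] for s in(-1,1)]),(250,100),5.3)).tolist())
d=pickle.load(open("scene2.pkl","rb"));T=np.array([.5806,-.1668,.1451]);z=np.array([.979,.202,0])
for k in(-.03,-.01,.0,.009,.022,): print(k,np.round(f(proj(d,[T+.022*z-[0,0,k]]),(150,130),5)).tolist())
from rig import get_image
d=get_image("scene")
for k in(-.03,-.01,.0,.009,.022,): print(k,np.round(f(proj(d,[np.array([.5464,.0402,.144])-[0,0,k]]),(250,150),14)).tolist())
E
```

```text
-0.03 [[390.0, 137.0], [485.0, 217.0]]
-0.01 [[385.0, 158.0], [479.0, 238.0]]
0.0 [[383.0, 168.0], [476.0, 248.0]]
0.009 [[381.0, 177.0], [473.0, 258.0]]
0.022 [[378.0, 191.0], [470.0, 271.0]]
-0.03 [[328.0, 286.0]]
-0.01 [[331.0, 306.0]]
0.0 [[332.0, 315.0]]
0.009 [[333.0, 323.0]]
0.022 [[334.0, 335.0]]
-0.03 [[274.0, 145.0]]
-0.01 [[270.0, 200.0]]
0.0 [[268.0, 227.0]]
0.009 [[267.0, 251.0]]
0.022 [[264.0, 286.0]]
```

The projections agree in three pictures: the fingertips really sit about 31 mm further back than the stated 22 mm. When shut they are about 9 mm behind the reported TCP, at z≈0.153, just above the bar. So I'm opening and going about 28 mm lower before gripping again.

carry_out:
  targets:
    - [[0.8,0,0,6,0,0,0],[0.5,0,0,10,0,0,0],[0.3,0,0,10,0,0,0],[0.2,0,0,10,0,0,0],[0.2,0,0,10,0,0,0],[0.2,0,0,0,0,0,0],[0.2,0,0,-10,0,0,0],[0.2,0,0,-18,0,0,0],[0.2,0,0,-24,0,0,0],[0.2,0,0,-28,0,0,0],[0.2,0,0,-28,0,0,0],[0.4,0,0,-28,0,0,0],[0.6,0,0,-28,0,0,0],[0.7,0,0,-28,0,0,0],[0.8,0,0,-28,0,0,0],[0.9,0,0,-28,0,0,0],[1,0,0,-28,0,0,0],[1,0,0,-28,0,0,0],[1,0,0,-28,0,0,0],[1,0,0,-28,0,0,0]]
  squeeze: 40

```text
time_s: 13.35
position: [0.5483, 0.0401, 0.1168]
tool_rot: [[-0.0, 0.003, 1.0], [-1.0, -0.0, -0.0], [0.0, -1.0, 0.003]]
ft_force: [7.4, 1.1, -1.5]
grip_width: 0.0147
```

```bash
python3 look.py b
```

```text
13.35 [0.54828792 0.04014813 0.1168263 ] [ 7.35446628  1.07035801 -1.4677782 ] [ 0.16349752 -0.97507366  0.18288183] 0.014746489795403344 [-8.15651026e+00  2.72549611e+01  8.38378871e+01  7.28048526e-03
  6.87253108e+01 -8.15481510e+00]
top vial c 326.55882263183594 179.73529434204102 L 21.615528 bubble offset mm (+=image right) 6.935315055802033 npx 18
scene vial c 213.5 189.99999618530273 L 18.13144 bubble offset mm (+=image right) -6.555686725466151 npx 15
```

View pics/s_b.png

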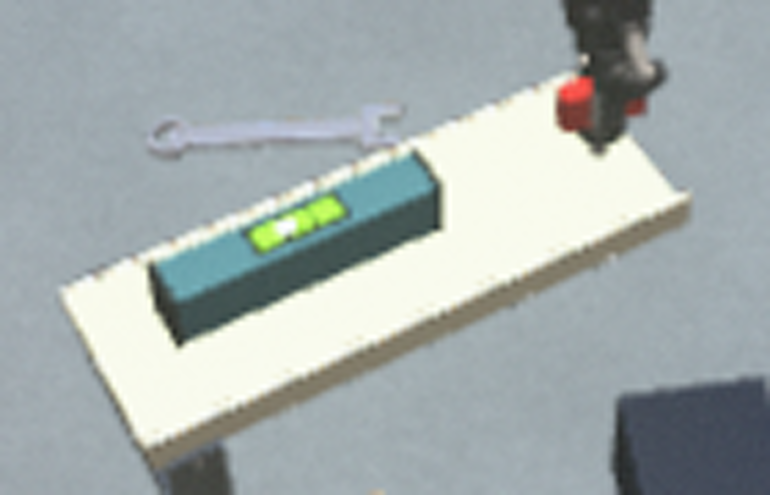

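The bar is gripped: width is 14.7 mm, with the finger on its front face at (600,110). The 7 N side load suggests the axis is about 1.5 mm further out in x, so I'll include that while turning clockwise.

carry_out:
  targets:
    - [[1,0.8,0,0,0,0,0],[1,1.5,0,0,0,0,-3],[1,1.5,0,0,0,0,-8],[1,1.5,0,0,0,0,-13],[1,1.5,0,0,0,0,-18],[1,1.5,0,0,0,0,-23],[1,1.5,0,0,0,0,-28],[1,1.5,0,0,0,0,-33],[1,1.5,0,0,0,0,-38],[1,1.5,0,0,0,0,-43],[1,1.5,0,0,0,0,-48],[1,1.5,0,0,0,0,-53],[1,1.5,0,0,0,0,-58],[1,1.5,0,0,0,0,-63],[1,1.5,0,0,0,0,-67],[1,1.5,0,0,0,0,-70],[1,1.5,0,0,0,0,-70]]

```text
time_s: 14.87
position: [0.5487, 0.0403, 0.1168]
tool_rot: [[-0.94, 0.002, 0.34], [-0.34, 0.002, -0.94], [-0.002, -1.0, -0.001]]
ft_force: [3.1, 1.0, 2.7]
grip_width: 0.0154
```

carry_out:
  targets:
    - [[1,0,0,0,0,0,0],[1,0,0,0,0,0,0],[1,0,0,0,0,0,0],[1,0,0,0,0,0,0],[1,0,0,0,0,0,0],[1,0,0,0,0,0,0],[1,0,0,0,0,0,0],[1,0,0,0,0,0,0],[1,0,0,0,0,0,0],[1,0,0,0,0,0,0],[1,0,0,0,0,0,0],[1,0,0,0,0,0,0],[1,0,0,0,0,0,0],[1,0,0,0,0,0,0],[1,0,0,0,0,0,0],[1,0,0,0,0,0,0],[1,0,0,0,0,0,0],[1,0,0,0,0,0,0]]

```text
time_s: 16.37
position: [0.5487, 0.0403, 0.1167]
tool_rot: [[-0.939, 0.002, 0.343], [-0.343, 0.002, -0.939], [-0.002, -1.0, -0.001]]
ft_force: [3.8, 2.3, 5.1]
grip_width: 0.0153
```

```bash
python3 look.py c
```

```text
16.3667 [0.5487324  0.04032919 0.11673277] [3.76224416 2.28454998 5.08239772] [ 0.47641863 -0.66069112  0.00877827] 0.015344083028557338 [-8.19244801 27.32881503 83.71977242  0.13987382 68.864967   61.69211286]
top vial c 326.9117660522461 179.6470603942871 L 21.372988 bubble offset mm (+=image right) 1.2304936207694597 npx 17
scene vial c 213.24138259887695 189.8965549468994 L 18.595064 bubble offset mm (+=image right) -1.0803933897382278 npx 16
```

View pics/s_c.png

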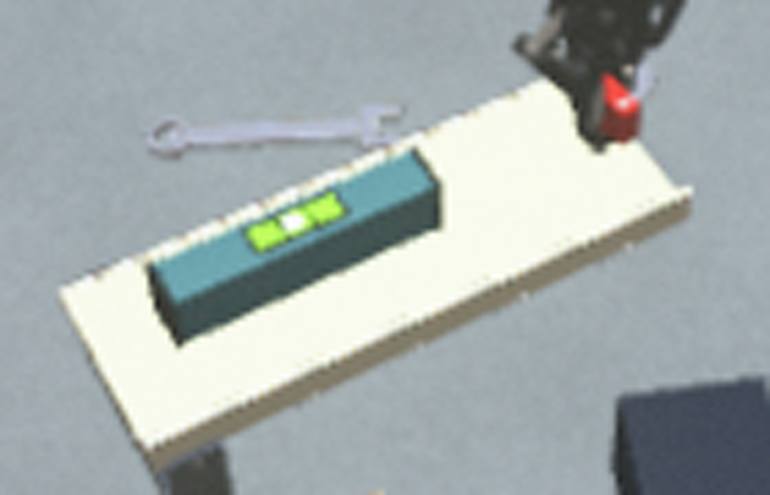

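View pics/t_c.png

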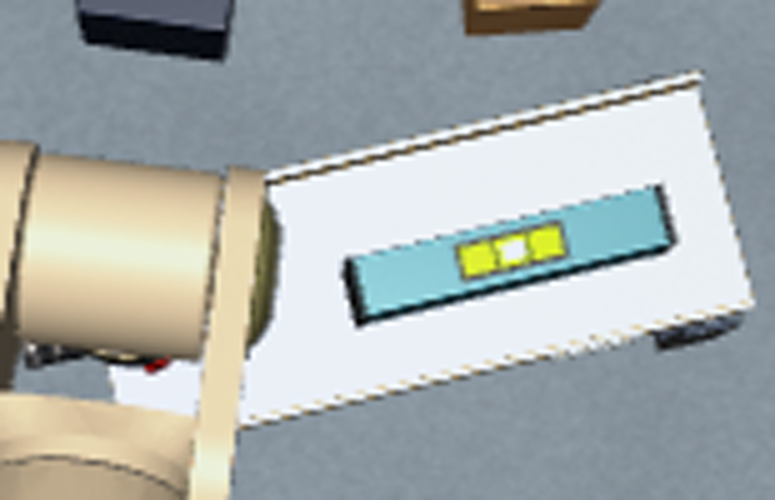

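The bubble is now between the lines, about 1.1 mm off centre. A further 12° will centre it.

carry_out:
  targets:
    - [[1,0,0,0,0,0,-4],[1,0,0,0,0,0,-8],[1,0,0,0,0,0,-12],[1,0,0,0,0,0,-12],[1,0,0,0,0,0,-12],[0.8,0,0,0,0,0,-12],[0.6,0,0,0,0,0,-12],[0.5,0,0,0,0,0,-12],[0.4,0,0,0,0,0,-12],[0.4,0,0,0,0,0,-12],[0.4,0,0,0,0,0,-12]]

```text
time_s: 17.38
position: [0.5477, 0.0402, 0.1159]
tool_rot: [[-0.99, -0.001, 0.139], [-0.139, 0.002, -0.99], [0.001, -1.0, -0.002]]
ft_force: [-0.3, -0.7, 0.5]
grip_width: 0.051
```

carry_out:
  targets:
    - [[0.4,0,0,8,0,0,0],[0.4,0,0,20,0,0,0],[0.4,0,0,35,0,0,0],[0.4,0,0,50,0,0,0],[0.4,0,0,70,0,0,0],[0.4,0,0,90,0,0,0],[0.4,0,0,100,0,0,0],[0.4,0,0,100,0,0,0],[0.4,0,0,100,0,0,0],[0.4,0,0,100,0,0,0],[0.4,0,0,100,0,0,0],[0.4,0,0,100,0,0,0]]

```text
time_s: 18.38
position: [0.5476, 0.0403, 0.2152]
tool_rot: [[-0.99, -0.002, 0.139], [-0.139, 0.002, -0.99], [0.002, -1.0, -0.003]]
ft_force: [-0.0, -0.0, 0.6]
grip_width: 0.0513
```

```bash
python3 look.py d
```

```text
18.3833 [0.54757273 0.0402889  0.21522477] [-0.00229277 -0.02816139  0.55580562] [-0.00779675 -0.01930513  0.03919628] 0.05131636035833642 [-8.20589153 21.97879432 74.94566109  0.11433768 83.20885369 73.78526646]
top vial c 326.9117660522461 179.6470603942871 L 21.372988 bubble offset mm (+=image right) 0.5871984669881494 npx 18
scene vial c 213.24138259887695 189.8965549468994 L 18.595064 bubble offset mm (+=image right) -0.2768451309278217 npx 16
```

View pics/s_d.png

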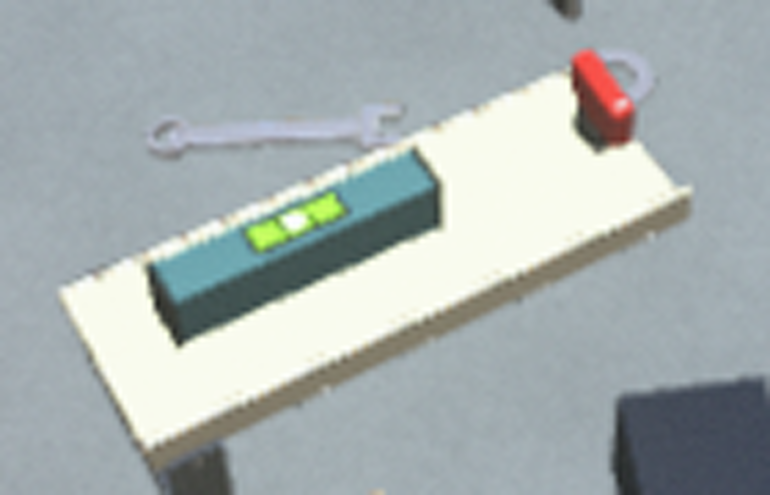

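View pics/t_d.png

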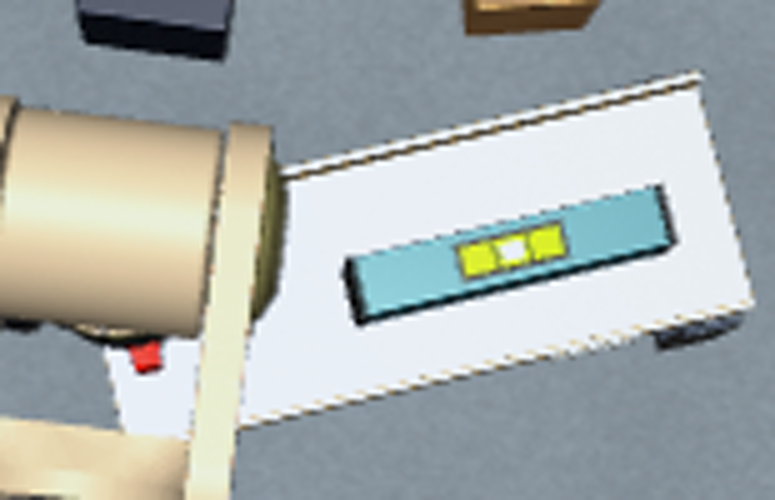

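The bubble is centred: about 0.6 mm off in the top view and 0.3 mm in the scene view. The handle is released. Next I'll get the press spot, on the bar's top beside the vial.

```bash
python3 - <<'E'
from h import *
d=pickle.load(open("top_d.pkl","rb"))
v=back(d,(326.9,179.65),.134);print(v)
th=np.radians(11.65);u=np.array([-np.sin(th),np.cos(th)])
for s in(-.045,): 
    p=v[:2]+s*u;print(s,p,(p-[.5475,.0405])*1e3)
o=[c for c in [(350,258),(358,325),(672,245),(660,185)]]
print([np.round(back(d,((x+.5)/5-.5+225,(y+.5)/5-.5+130),.134),4) for x,y in o])
E
```

```text
[ 0.58114471 -0.16646075  0.134     ]
-0.045 [ 0.59023168 -0.21053372] [  42.73167909 -251.03372157]
[array([ 0.5791, -0.0766,  0.134 ]), array([ 0.5416, -0.0798,  0.134 ]), array([ 0.5818, -0.2556,  0.134 ]), array([ 0.6157, -0.2506,  0.134 ])]
```

carry_out:
  targets:
    - [[0.6,4,-24,0,0,0,0.5],[0.8,9,-52,0,0,0,1],[1,14,-82,0,0,0,1.5],[1,19,-112,0,0,0,2],[1,24,-142,0,0,0,2.5],[1,29,-172,0,0,0,3],[1,34,-200,0,0,0,3.65],[1,39,-228,0,0,0,3.65],[1,42.5,-251,0,0,0,3.65],[1,42.5,-251,-15,0,0,3.65],[1,42.5,-251,-30,0,0,3.65],[1,42.5,-251,-45,0,0,3.65],[1,42.5,-251,-58,0,0,3.65],[1,42.5,-251,-67,0,0,3.65],[1,42.5,-251,-73,0,0,3.65],[1,42.5,-251,-75,0,0,3.65],[1,42.5,-251,-75,0,0,3.65],[1,42.5,-251,-75,0,0,3.65],[1,42.5,-251,-75,0,0,3.65]]
  squeeze: 20

```text
time_s: 20.07
position: [0.5907, -0.2109, 0.1418]
tool_rot: [[-0.979, 0.001, 0.202], [-0.202, 0.001, -0.979], [-0.001, -1.0, -0.001]]
ft_force: [0.5, 0.3, 0.7]
grip_width: -0.0
```

```bash
python3 look.py e
```

```text
20.0667 [ 0.59066026 -0.21086179  0.14181166] [0.49870598 0.3383345  0.66340458] [-0.05078737  0.02747056  0.02106827] -4.957096019812592e-06 [-30.48012895  32.99808253  68.40939785   0.08372167  78.59621631
  47.85027008]
top no vial
scene vial c 213.24138259887695 189.8965549468994 L 18.595064 bubble offset mm (+=image right) -0.23969515989692697 npx 16
```

View pics/s_e.png

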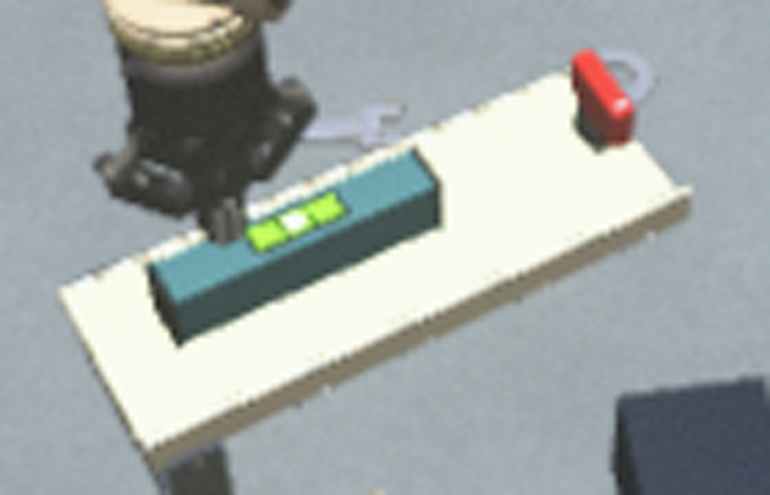

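The closed fingertips are just above the bar at (228,238), beside the vial. Creeping down until they touch.

carry_out:
  targets:
    - [[1,0,0,-2,0,0,0],[1,0,0,-4,0,0,0],[1,0,0,-6,0,0,0],[1,0,0,-8,0,0,0],[1,0,0,-9,0,0,0],[1,0,0,-9,0,0,0]]

```text
time_s: 20.67
position: [0.5902, -0.2107, 0.1316]
tool_rot: [[-0.979, -0.001, 0.202], [-0.202, 0.002, -0.979], [0.001, -1.0, -0.002]]
ft_force: [0.7, 0.3, -0.3]
grip_width: 0.0001
```

carry_out:
  targets:
    - [[1,0,0,-0.5,0,0,0],[1,0,0,-1,0,0,0],[1,0,0,-1.5,0,0,0],[1,0,0,-2,0,0,0],[1,0,0,-2,0,0,0],[1,0,0,-2,0,0,0]]

```text
time_s: 21.17
position: [0.5903, -0.2108, 0.13]
tool_rot: [[-0.979, -0.001, 0.202], [-0.202, 0.002, -0.979], [0.0, -1.0, -0.002]]
ft_force: [-0.2, -0.3, 0.2]
grip_width: 0.0002
```

carry_out:
  targets:
    - [[1,0,0,-0.5,0,0,0],[1,0,0,-1,0,0,0],[1,0,0,-1.5,0,0,0],[1,0,0,-1.5,0,0,0],[1,0,0,-1.5,0,0,0]]

```text
time_s: 21.58
position: [0.5903, -0.2107, 0.1285]
tool_rot: [[-0.979, -0.001, 0.202], [-0.202, 0.002, -0.979], [0.0, -1.0, -0.002]]
ft_force: [-0.4, -0.6, 0.8]
grip_width: 0.0
```

carry_out:
  targets:
    - [[1,0,0,-0.5,0,0,0],[1,0,0,-1,0,0,0],[1,0,0,-1.5,0,0,0],[1,0,0,-1.5,0,0,0],[1,0,0,-1.5,0,0,0]]

```text
time_s: 22.0
position: [0.5903, -0.2108, 0.127]
tool_rot: [[-0.979, -0.001, 0.202], [-0.202, 0.002, -0.979], [0.0, -1.0, -0.002]]
ft_force: [0.1, 0.4, 0.2]
grip_width: -0.0002
```

carry_out:
  targets:
    - [[1,0,0,-0.5,0,0,0],[1,0,0,-1,0,0,0],[1,0,0,-1,0,0,0],[1,0,0,-1,0,0,0]]

```text
time_s: 22.33
position: [0.5903, -0.2107, 0.126]
tool_rot: [[-0.979, -0.001, 0.202], [-0.202, 0.002, -0.979], [0.0, -1.0, -0.002]]
ft_force: [0.4, -0.7, 0.6]
grip_width: 0.0003
```

carry_out:
  targets:
    - [[1,0,0,-0.5,0,0,0],[1,0,0,-1,0,0,0],[1,0,0,-1,0,0,0],[1,0,0,-1,0,0,0]]

```text
time_s: 22.67
position: [0.5903, -0.2108, 0.125]
tool_rot: [[-0.979, -0.001, 0.202], [-0.202, 0.002, -0.979], [0.0, -1.0, -0.002]]
ft_force: [0.9, -0.2, 0.5]
grip_width: 0.0001
```

carry_out:
  targets:
    - [[1,0,0,-0.5,0,0,0],[1,0,0,-1,0,0,0],[1,0,0,-1,0,0,0],[1,0,0,-1,0,0,0]]

```text
time_s: 23.0
position: [0.5904, -0.2108, 0.1242]
tool_rot: [[-0.979, -0.0, 0.202], [-0.202, 0.002, -0.979], [-0.0, -1.0, -0.002]]
ft_force: [0.1, -0.8, 1.1]
grip_width: 0.0
```

carry_out:
  targets:
    - [[1,0,0,-0.5,0,0,0],[1,0,0,-1,0,0,0],[1,0,0,-1,0,0,0],[1,0,0,-1,0,0,0]]

```text
time_s: 23.33
position: [0.5904, -0.2108, 0.1241]
tool_rot: [[-0.979, 0.0, 0.202], [-0.202, 0.001, -0.979], [-0.001, -1.0, -0.001]]
ft_force: [-2.5, 1.7, 7.8]
grip_width: 0.0005
```

carry_out:
  targets:
    - [[1,0,0,-0.5,0,0,0],[1,0,0,-0.7,0,0,0],[1,0,0,-0.7,0,0,0],[1,0,0,-0.7,0,0,0]]

```text
time_s: 23.67
position: [0.5905, -0.2108, 0.1241]
tool_rot: [[-0.979, 0.001, 0.202], [-0.202, 0.001, -0.979], [-0.001, -1.0, -0.001]]
ft_force: [-4.1, 1.4, 13.0]
grip_width: 0.0004
```

carry_out:
  targets:
    - [[1,0,0,0.35,0,0,0],[1,0,0,0.35,0,0,0],[1,0,0,0.35,0,0,0],[1,0,0,0.35,0,0,0],[1,0,0,0.35,0,0,0],[1,0,0,0.35,0,0,0]]

```text
time_s: 24.17
position: [0.5904, -0.2108, 0.1241]
tool_rot: [[-0.979, 0.001, 0.202], [-0.202, 0.001, -0.979], [-0.001, -1.0, -0.001]]
ft_force: [-2.9, 1.9, 9.7]
grip_width: 0.0001
```

carry_out:
  targets:
    - [[1,0,0,0,0,0,0],[1,0,0,0,0,0,0],[1,0,0,0,0,0,0],[1,0,0,0,0,0,0],[1,0,0,0,0,0,0],[1,0,0,0,0,0,0],[1,0,0,0,0,0,0],[1,0,0,0,0,0,0],[1,0,0,0,0,0,0],[1,0,0,0,0,0,0],[1,0,0,0,0,0,0],[1,0,0,0,0,0,0]]

```text
time_s: 25.17
position: [0.5905, -0.2108, 0.1241]
tool_rot: [[-0.979, 0.001, 0.202], [-0.202, 0.001, -0.979], [-0.001, -1.0, -0.001]]
ft_force: [-3.7, 1.5, 10.4]
grip_width: -0.0001
```

```bash
python3 look.py f; python3 -c "
from rig import env;print(env.observe()['ft_force'])"
```

```text
25.1667 [ 0.59045544 -0.21082121  0.12412497] [-3.67990165  1.48068598 10.35625022] [0.25022444 0.56306572 0.01977381] -0.00011275164088404864 [-30.48334524  33.89296481  69.85398952   0.07693879  76.25248042
  47.84507249]
top no vial
scene vial c 213.24138259887695 189.8965549468994 L 18.595064 bubble offset mm (+=image right) -0.27938203240589665 npx 16
[-2.74708785  1.99975036  9.49206127]
```

View pics/s_f.png

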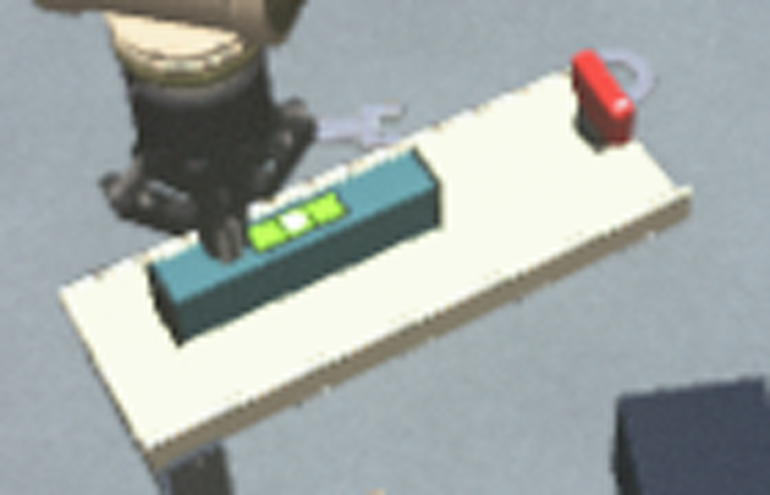

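The fingertips press on the level's top at (228,255) with about 10 N. The bubble at (294,222) is centred between the lines and the level hasn't moved. Handing in.

```bash
python3 -c "
from rig import env;print(env.close_job())"
```

```text
the job is handed in; nothing more can be done
None
```

I set the largest level along the shelf on the pivot side and let go of it. I then turned the red handle about 82° clockwise and released it. I handed the job in at about 25 s, with the shut fingertips still pressing on the level's top beside the vial.

- **Bubble:** in the last pictures it was 0.3 mm off the middle in the scene view, with the push on. The top view gave 0.6 mm just before pressing; afterwards the arm hid the vial from that camera. Both are inside the 3 mm limit.
- **Push:** the last readings were 9.5–10.4 N downward, plus 3–4 N sideways from friction.
- **Failed step:** my first grip on the handle closed on nothing just above the bar and moved nothing. In the pictures the fingertips sit about 31 mm further back than the stated 22 mm, so I went 28 mm lower and the second grip held. For the same reason I had held the level nearer its top than planned, but it did not slip.
- **Other things:** I touched nothing else on purpose and saw nothing else move in the last scene crop. I didn't compare full before-and-after pictures.

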